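Bring the desk lamp's light over the writing pad

ROBOT

A 6-joint arm with a two-finger parallel gripper is mounted at the origin on the work surface. World frame = base frame: x ahead of the robot, y to its left, z up, the work surface at z = 0. Lengths are in mm, angles in degrees, forces in N, time in s.
With the tool pointing down it reaches from about 300 to 850 mm from the base axis. Payload 4.2 kg.
Tool frame: the origin (TCP) lies between the finger pads, 19 mm behind the fingertips; this is the grasp point; z points along the fingers, y is the line along which they close (so a half turn about z gives the same grasp; the last joint's range is limited). The gripper opens to 91 mm and grips with 3 to 60 N. Pads are 32 mm wide; open, the fingers measure 118 mm over their backs; the gripper's body (76 mm by 178 mm) begins 60 mm behind the grasp point.
Start: joints at [71.62, 18.312, 89.639, -0, 72.044, -1.146], TCP at [170.365, 549.197, 232.776] pointing down, gripper open.
Joint ranges: [-177.97, 177.97], [-48.28, 115.42], [12.27, 149.76], [-77.06, 257.06], [2.81, 150.46], [-146.56, 146.56]. Speed limits (degrees/s): [147.25, 147.25, 180, 180, 180, 180].

INTERFACE

Orientations are given as [roll, pitch, yaw] about the fixed x, y, z axes, in that order (R = Rz(yaw) Ry(pitch) Rx(roll)).
In Python, from workcell import env, grab_frame gives the robot as it stands. The module is installed in compiled form; this text tells all that it offers.
- The arm moves only by the tool move_arm, never from a script. Its argument "plan" is a list of rows, each an object of numbers: "tx", "ty", "tz": the shift along the tool's x, y, z in cm; "wx", "wy", "wz": the turn, a rotation vector about the tool's x, y, z in rad. In form: [{"tx": .., "ty": .., "tz": .., "wx": .., "wy": .., "wz": ..}, ...]. A call has 1 to 12 rows; each row shifts and turns the commanded pose from where the row before left it, along the tool's axes as they then stand; what a row does not reach is not made up. A row lasts 1/12 s, in which the tool goes at most 41.7 mm and 7.16 degrees, less where a joint would pass 70% of its speed; a pose out of reach is approached as far as the arm can. A call is refused whole if a number of a shift passes 4.17 or a number of a turn 0.125, either way. A call with a gripper value outside its range is refused whole. "gripper" is the finger opening in cm, from 0 to 9.12, set as the call begins (left out, the last holds). The fingers move at their own pace and stop on an object; "force" is the grip in N (left out, the last holds). Time passes only in rows, so rows that do not move let the fingers close. It gives the time, the measured TCP pose, the force, the opening and the grip force at its end, in the units of the state.
- env.state(): the state, without advancing time (a new reading comes with each control period).
- grab_frame(name): name is "scene" or "top"; returns a dict with "color" (420x560x3 uint8, red, green, blue), "vfov" (degrees; the focal length in pixels is half the picture's height over the tangent of half this angle, whatever the lens; pixels are square), "cx", "cy" (the principal point, pixels), "view" (4x4, takes a point from world to camera coordinates). Camera axes: x right, y up, looking along -z (the intrinsics and any distortion apply to the point x, -y, -z); pixel columns grow to the right and rows downward; lengths in mm; the calibration is good to about 2 mm. A picture is of the moment at which its call begins. There is no depth.
- env.job_done(): hands the job in; it is judged then, once.
The state is a dict: "time_s": time; "qpos": joint angles; "qvel": joint speeds; "effort": joint torques, N m; "ee_pos": TCP position; "ee_rot": TCP orientation; "force": force on the tool from outside, world axes, zero at the start; "torque": the same for the moment, N m; "gripper_width": finger opening in mm; "gripper_force": force on a finger pad.
Only numpy, scipy, OpenCV 4.12 (cv2) and the standard library are available. Lean on these libraries where they do the work, as an engineer would, in place of code of your own. Each camera call takes 0.05 s, during which the arm holds its last target. There are 200 camera calls.

TASK

Get the desk lamp ready for writing: push the side of its long LED bar gently with a fingertip, without gripping it, until the lit part stands over the middle of the writing pad, and let go. Then switch it to full light with the touch-free sensor: point a fingertip at the small round black eye on the lamp's base, a couple of centimetres above it and without touching it, hold still there for a good two seconds, and draw the hand well away. Leave the lamp's base, the square timer key and the other things on the desk as they are.

Things in the scene. Friction and masses are not known exactly. Their poses are not given: they have to be found in the camera images.
- lamp: White LED desk lamp, loose on the desk, 1.5 kg. Origin: centre of the underside of its flat base, 200 mm (x) by 125 mm (y), 18 mm thick; z up, its front edge at -x, roughly towards the robot. The upright stem (20 mm thick) stands at x = +70 mm, y = 0 and carries the LED bar; the pivot's cap reaches 260 mm above the desk.
- lamp_bar (a joint): Swivel of the LED bar about the stem's vertical axis, rad. At 0 the bar points along the lamp's -x (over the base's front); it grows counter-clockwise from above: at +1.57 it points along the lamp's -y, at -1.57 along +y. Stiff (0.1 N m of friction: about 0.5 N at the lit part moves it), stays where left. Stops at -2.2 and 2.2.
- light_centre (a point): Middle of the lit part of the LED bar, 190 mm out from the stem's axis, at half the bar's thickness (245 mm above the desk). The white bar is flat: 38 mm wide, 14 mm thick (underside 238 mm, top 252 mm above the desk), and runs level from 20 mm behind the stem's axis to 315 mm in front of it.
- sensor_eye (a point): Top of the touch-free sensor: a round black lens 19 mm across in a round metal rim 26 mm across, at lamp x = -75, y = -35 mm; this point is 23 mm above the desk, z up. It answers to a hand pointing down at it with the tool point (19 mm behind the fingertips) 20 to 70 mm above it and within 20 mm sideways of its centre.
- sensor: The same sensor as a solid (must not be touched). Origin at the centre of its foot on the base's top, 5 mm below sensor_eye.
- timer_key (a joint): Travel of the square timer key, m: 0 up, 0.003 pressed in. Not to be pressed.
- timer_key_top (a point): Top of the timer key: a square grey key 18 by 18 mm, 5 mm proud of the base, on the base's other front corner at lamp x = -75 mm, y = +35 mm.
- pad: Writing pad lying fast on the desk on the lamp's -y side: white ruled paper, dark binding strip along its far short edge, 210 mm (its x) by 148 mm (its y), 12 mm thick. Origin: the middle of its underside, z up. As the bar swings, light_centre passes within 30 mm of straight above the pad's middle.
- earbud_case: White rounded earbud case, 46 by 60 by 22 mm, 50 g, lying loose on the middle of the lamp's base to charge. Origin: centre of its underside. Leave alone.
- mug: Blue mug, 80 mm across, 92 mm tall, loose, on the left of the lamp. Origin: centre of its underside. Leave alone.
- pen_pot: White pot 88 mm across and 95 mm tall with four pens standing in it up to 175 mm above the desk, loose, left of and behind the lamp. Origin: centre of its underside. Leave alone.
- stapler: Black stapler, 40 by 138 mm, 60 mm tall, loose, behind the lamp. Origin: centre of its underside. Leave alone.

How it is judged:
By the outcome, as a careful person would: the job done as asked, in the order asked, and still so for the second after the job is handed in, with the robot touching nothing.
It also fails if it takes over 56 s, if anything falls off the work surface, if the arm or the gripper's body presses on something with over 40 N, if the wrist force passes 120 N, or if a joint passes its speed limit or range.

## Working session

There is one attempt and no reset: what is moved stays moved. The work goes in short steps, Python scripts to look and compute and a tool call to move; the robot and the scene stay as the last step left them, time stands still between calls to the robot, and variables do not carry over. Pictures are saved under pics/ and viewed, at most 10 in all, crops included, and the job is handed in when it is done.

Besides the shell and the picture viewer there is one more tool, called as name(argument=value, ...), one argument or row to a line, values as JSON. move_arm: Moves the arm, as the interface text tells. Its arguments: {"type":"object","properties":{"plan":{"type":"array","items":{"type":"object","properties":{"tx":{"type":"number"},"ty":{"type":"number"},"tz":{"type":"number"},"wx":{"type":"number"},"wy":{"type":"number"},"wz":{"type":"number"}}}},"gripper":{"type":"number"},"force":{"type":"number"}},"required":["plan"]}

```bash
mkdir -p pics; cat > h.py <<'E'
import numpy as np, cv2
from workcell import env, grab_frame
def K(f):
    h,w=f["color"].shape[:2]; fl=h/2/np.tan(np.radians(f["vfov"])/2)
    return fl,f["cx"],f["cy"]
def ray(f,u,v,z):
    fl,cx,cy=K(f); V=np.array(f["view"]); R=V[:3,:3]; t=V[:3,3]
    d=R.T@np.array([(u-cx)/fl,-(v-cy)/fl,-1]); o=-R.T@t
    return o+d*(z-o[2])/d[2]
def proj(f,p):
    fl,cx,cy=K(f); V=np.array(f["view"]); c=V[:3,:3]@np.array(p)+V[:3,3]
    return cx+fl*c[0]/-c[2], cy-fl*c[1]/-c[2]
def save(f,n,crop=None,s=1):
    im=f["color"][...,::-1]
    if crop: a,b,c,d=crop; im=im[b:d,a:c]
    cv2.imwrite("pics/"+n,cv2.resize(im,None,fx=s,fy=s,interpolation=cv2.INTER_CUBIC))
E
python3 - <<'E'
from h import *
for n in("scene","top"):
    f=grab_frame(n); save(f,n+"0.png",s=1.4); print({k:v for k,v in f.items() if k!="color"})
print(env.state())
E
```

```text
{'vfov': 49.426576649418806, 'cx': 268.0480902648785, 'cy': 204.88346485463913, 'view': array([[ 1.67540453e-01,  9.85734344e-01, -1.60623493e-02,
        -1.74377970e+02],
       [-6.83724647e-01,  1.27916202e-01,  7.18441405e-01,
         2.86048718e+02],
       [ 7.10247002e-01, -1.09385774e-01,  6.95402005e-01,
        -1.58005432e+03],
       [ 0.00000000e+00,  0.00000000e+00,  0.00000000e+00,
         1.00000000e+00]])}
{'vfov': 44.52329723805359, 'cx': 277.36102310585267, 'cy': 217.23246955740126, 'view': array([[ 1.69091014e-02, -9.99827705e-01,  7.65785319e-03,
         6.26926947e+01],
       [ 9.88993658e-01,  1.78508332e-02,  1.46877131e-01,
        -5.98505180e+02],
       [-1.46988524e-01,  5.09000793e-03,  9.89125101e-01,
        -1.11270835e+03],
       [ 0.00000000e+00,  0.00000000e+00,  0.00000000e+00,
         1.00000000e+00]])}
{'time_s': 0.1, 'qpos': array([ 7.16179124e+01,  1.83482663e+01,  8.96995895e+01, -2.13207534e-05,
        7.20455913e+01, -1.14916913e+00]), 'qvel': array([-0.08640522, -0.01641045, -0.17502488,  0.06621741,  0.10467027,
       -0.051502  ]), 'effort': array([ 2.38442597e-03, -4.13339496e+01, -2.32509309e+01,  7.30157713e-02,
        4.21810860e-02, -6.35425135e-05]), 'ee_pos': array([170.24193909, 548.7676215 , 232.00028183]), 'ee_rot': array([-1.79906571e+02, -1.85385332e-03,  1.62767087e+02]), 'force': array([ 0.12925171,  0.18219411, -0.29837227]), 'torque': array([ 0.02230161, -0.04096948,  0.0001863 ]), 'gripper_force': 0.0, 'gripper_width': 91.4251596895198}
```

View pics/scene0.png

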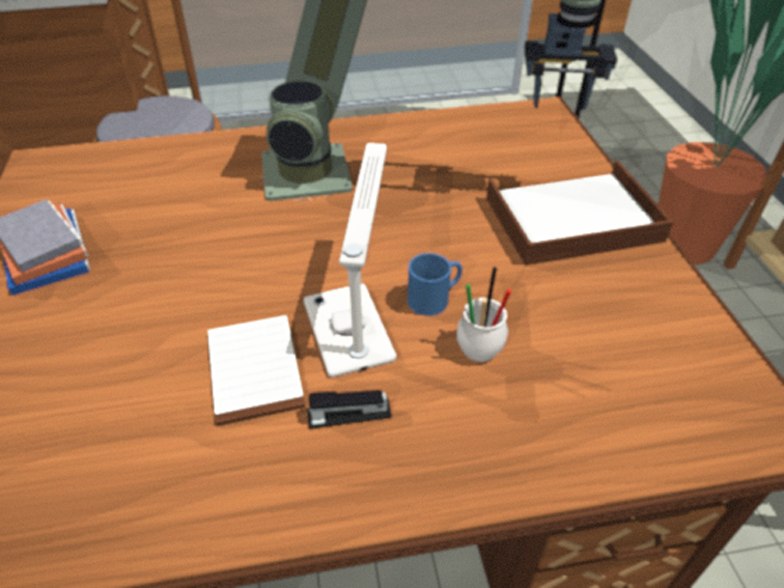

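View pics/top0.png

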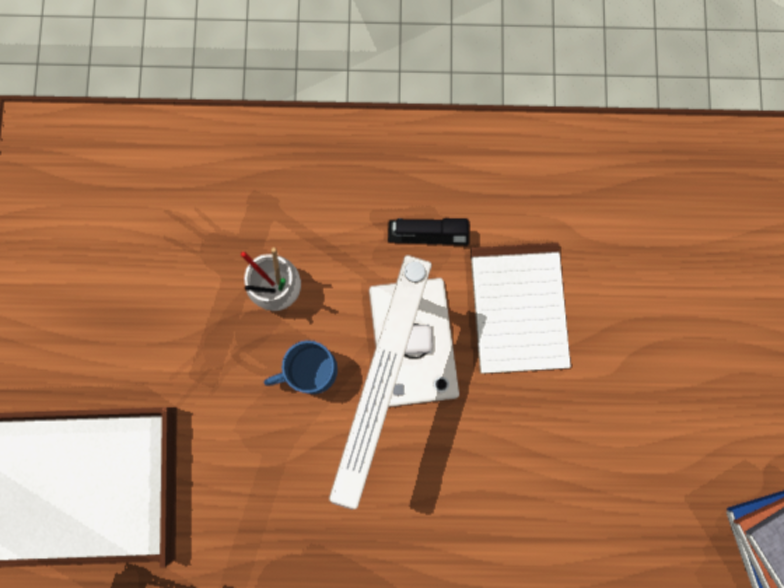

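The scene view shows the bar pointing at the robot. In the top view (1.4x) the cap is at (415,271), the bar tip at (344,500), the eye at (441,384), the key at (398,390) and the pad centre at about (521,312).

```bash
cat > m.py <<'E'
from h import *
f=grab_frame("top"); im=f["color"]; hsv=cv2.cvtColor(im,cv2.COLOR_RGB2HSV)
w=((hsv[...,1]<50)&(hsv[...,2]>130)).astype(np.uint8)
n,l,st,c=cv2.connectedComponentsWithStats(w)
k=l[int(340/1.4),int(520/1.4)]; 
def rect(m,z):
    cs,_=cv2.findContours(m,cv2.RETR_EXTERNAL,cv2.CHAIN_APPROX_NONE); c=max(cs,key=cv2.contourArea)
    W=np.array([ray(f,*p[0],z)[:2] for p in c],np.float32); return cv2.minAreaRect(W)
pm=np.zeros_like(w); pm[170:275,325:420]=w[170:275,325:420]
print("pad",rect(cv2.morphologyEx(pm,cv2.MORPH_CLOSE,np.ones((5,5))),12))
d=(im.max(2)<60).astype(np.uint8); s=d[262:288,303:328]; M=cv2.moments(s,True)
e=(303+M['m10']/M['m00'],262+M['m01']/M['m00']); print("eye",e,M['m00'],ray(f,*e,23))
print("eye corr along:")
piv=ray(f,415/1.4,271/1.4,260); print("pivot",piv)
for u,v in((331,500),(357,507)): print("tip",ray(f,u/1.4,v/1.4,252))
print("key",ray(f,398/1.4,390/1.4,23))
for u,v in((370,287),(443,280),(458,397),(388,405)): print("base",ray(f,u/1.4,v/1.4,18))
g=grab_frame("scene")
print("scene pad"); 
for u,v in((209,325),(287,317),(301,402),(216,419)): print(ray(g,u/1.4,v/1.4,12))
print("scene eye",ray(g,319.5/1.4,299.5/1.4,23),"cap",ray(g,354/1.4,249/1.4,260),"stapler",ray(f,430/1.4,230/1.4,60))
E
python3 m.py
```

```text
pad ((594.2811889648438, -144.877197265625), (194.16961669921875, 147.69515991210938), 4.45494270324707)
eye (315.0, 274.15384615384613) 39.0 [471.93326302 -14.21740306  23.        ]
eye corr along:
pivot [609.90238169  39.88050131 260.        ]
tip [314.51664169 142.48945228 252.        ]
tip [306.44699265 109.39803041 252.        ]
key [460.82822826  55.04755382  23.        ]
base [629.23535755 103.73835146  18.        ]
base [643.19948026 -16.8835126   18.        ]
base [451.39080596 -42.25137857  18.        ]
base [436.65966058  70.71901057  18.        ]
scene pad
[ 493.84884758 -222.7895174    12.        ]
[499.96347014 -77.23232666  12.        ]
[699.72928272 -67.71356362  12.        ]
[ 708.52965265 -207.82473969   12.        ]
scene eye [475.78983629 -12.06307043  23.        ] cap [616.03613732  43.79110923 260.        ] stapler [717.02998197   8.0109337   60.        ]
```

Top view gives the pivot at (610,40), the lamp yaw at 9°, the eye at (473,-14) and the pad middle at (602,-144). The bar is at 164° in world axes and needs to reach about 267°. First I turn the tool and close the fingers.

move_arm(
  plan=[
    {"wz": 0.12, "tz": -0.1},
    {"wz": 0.12, "tz": -0.1},
    {"wz": 0.12, "tz": -0.1},
    {"wz": 0.12, "tz": -0.1},
    {"wz": 0.12, "tz": -0.1},
    {"wz": 0.12, "tz": -0.1},
    {"wz": 0.12, "tz": -0.1},
    {"wz": 0.12, "tz": -0.1},
    {"wz": 0.12, "tz": -0.1},
    {"wz": 0.12, "tz": -0.1},
    {"wz": 0.12, "tz": -0.1},
    {"wz": 0.12, "tz": -0.1},
  ],
  gripper=0,
)

```text
schema error: expected keys tx, ty, tz, wx, wy, wz
```

move_arm(
  plan=[
    {"wz": 0.1},
    {},
    {},
  ],
)

```text
schema error: expected keys tx, ty, tz, wx, wy, wz
```

move_arm(
  plan=[
    {"tx": 0, "ty": 0, "tz": -0.1, "wx": 0, "wy": 0, "wz": 0.12},
    {"tx": 0, "ty": 0, "tz": -0.1, "wx": 0, "wy": 0, "wz": 0.12},
    {"tx": 0, "ty": 0, "tz": -0.1, "wx": 0, "wy": 0, "wz": 0.12},
    {"tx": 0, "ty": 0, "tz": -0.1, "wx": 0, "wy": 0, "wz": 0.12},
    {"tx": 0, "ty": 0, "tz": -0.1, "wx": 0, "wy": 0, "wz": 0.12},
    {"tx": 0, "ty": 0, "tz": -0.1, "wx": 0, "wy": 0, "wz": 0.12},
    {"tx": 0, "ty": 0, "tz": -0.1, "wx": 0, "wy": 0, "wz": 0.12},
    {"tx": 0, "ty": 0, "tz": -0.1, "wx": 0, "wy": 0, "wz": 0.12},
    {"tx": 0, "ty": 0, "tz": -0.1, "wx": 0, "wy": 0, "wz": 0.12},
    {"tx": 0, "ty": 0, "tz": -0.1, "wx": 0, "wy": 0, "wz": 0.12},
    {"tx": 0, "ty": 0, "tz": -0.1, "wx": 0, "wy": 0, "wz": 0.12},
    {"tx": 0, "ty": 0, "tz": -0.1, "wx": 0, "wy": 0, "wz": 0.12},
  ],
  gripper=0,
)

```text
time_s: 1.2
ee_pos: [170.3, 549.0, 244.6]
ee_rot: [-180.0, 0.0, 79.9]
force: [0.5, -0.3, 1.1]
gripper_width: 14.1
gripper_force: 0.0
```

move_arm(
  plan=[
    {"tx": 0, "ty": 0, "tz": 0, "wx": 0, "wy": 0, "wz": 0.1},
    {"tx": 0, "ty": 0, "tz": 0, "wx": 0, "wy": 0, "wz": 0},
    {"tx": 0, "ty": 0, "tz": 0, "wx": 0, "wy": 0, "wz": 0},
  ],
)

```text
time_s: 1.45
ee_pos: [170.3, 549.1, 244.6]
ee_rot: [-180.0, 0.0, 74.7]
force: [0.2, -0.2, 0.8]
gripper_width: 0.5
gripper_force: 0.0
```

move_arm(
  plan=[
    {"tx": -2.3, "ty": 2.5, "tz": 0, "wx": 0, "wy": 0, "wz": 0},
    {"tx": -2.3, "ty": 2.5, "tz": 0, "wx": 0, "wy": 0, "wz": 0},
    {"tx": -2.3, "ty": 2.5, "tz": 0, "wx": 0, "wy": 0, "wz": 0},
    {"tx": -2.3, "ty": 2.5, "tz": 0, "wx": 0, "wy": 0, "wz": 0},
    {"tx": -2.3, "ty": 2.5, "tz": 0, "wx": 0, "wy": 0, "wz": 0},
    {"tx": -2.3, "ty": 2.5, "tz": 0, "wx": 0, "wy": 0, "wz": 0},
    {"tx": -2.3, "ty": 2.5, "tz": 0, "wx": 0, "wy": 0, "wz": 0},
    {"tx": -2.3, "ty": 2.5, "tz": 0, "wx": 0, "wy": 0, "wz": 0},
    {"tx": -2.3, "ty": 2.5, "tz": 0, "wx": 0, "wy": 0, "wz": 0},
    {"tx": -2.3, "ty": 2.5, "tz": 0, "wx": 0, "wy": 0, "wz": 0},
    {"tx": -2.3, "ty": 2.5, "tz": 0, "wx": 0, "wy": 0, "wz": 0},
    {"tx": -2.3, "ty": 2.5, "tz": 0, "wx": 0, "wy": 0, "wz": 0},
  ],
)

```text
time_s: 2.45
ee_pos: [386.4, 201.6, 244.9]
ee_rot: [180.0, -0.0, 74.7]
force: [0.2, 1.1, 0.7]
gripper_width: 0.1
gripper_force: 0.0
```

move_arm(
  plan=[
    {"tx": -1.2, "ty": 1.3, "tz": 0, "wx": 0, "wy": 0, "wz": 0},
    {"tx": -1.2, "ty": 1.3, "tz": 0, "wx": 0, "wy": 0, "wz": 0},
    {"tx": -1.2, "ty": 1.3, "tz": 0, "wx": 0, "wy": 0, "wz": 0},
    {"tx": 0, "ty": 0, "tz": 0, "wx": 0, "wy": 0, "wz": 0},
  ],
)

```text
time_s: 2.78
ee_pos: [415.1, 156.1, 244.7]
ee_rot: [179.9, 0.0, 74.5]
force: [-0.2, 0.2, 0.2]
gripper_width: 0.3
gripper_force: 0.0
```

```bash
python3 -c "
from h import *
f=grab_frame('top');save(f,'top1.png',(200,150,430,400),2.3)"
```

```text
(no output)
```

View pics/top1.png

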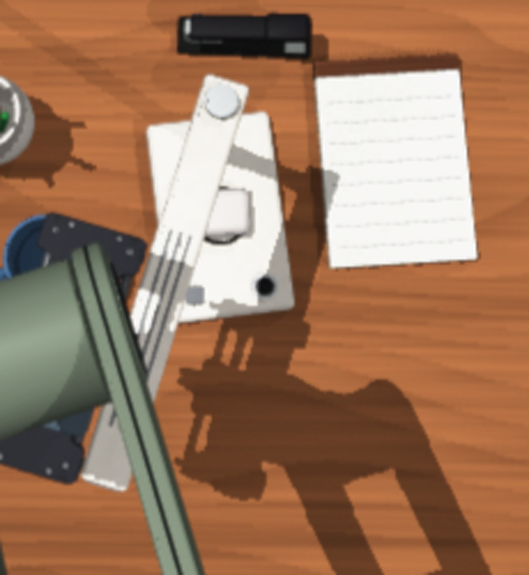

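move_arm(
  plan=[
    {"tx": -0.55, "ty": 0, "tz": 0, "wx": 0, "wy": 0, "wz": 0},
    {"tx": -0.55, "ty": 0, "tz": 0, "wx": 0, "wy": 0, "wz": 0},
    {"tx": -0.55, "ty": 0, "tz": 0, "wx": 0, "wy": 0, "wz": 0},
    {"tx": -0.55, "ty": 0, "tz": 0, "wx": 0, "wy": 0, "wz": 0},
    {"tx": -0.88, "ty": -0.12, "tz": 0, "wx": 0, "wy": 0, "wz": -0.04},
    {"tx": -0.88, "ty": -0.12, "tz": 0, "wx": 0, "wy": 0, "wz": -0.04},
    {"tx": -0.88, "ty": -0.12, "tz": 0, "wx": 0, "wy": 0, "wz": -0.04},
    {"tx": -0.88, "ty": -0.12, "tz": 0, "wx": 0, "wy": 0, "wz": -0.04},
    {"tx": -0.88, "ty": -0.12, "tz": 0, "wx": 0, "wy": 0, "wz": -0.04},
    {"tx": -0.88, "ty": -0.12, "tz": 0, "wx": 0, "wy": 0, "wz": -0.04},
    {"tx": -0.88, "ty": -0.12, "tz": 0, "wx": 0, "wy": 0, "wz": -0.04},
    {"tx": -0.88, "ty": -0.12, "tz": 0, "wx": 0, "wy": 0, "wz": -0.04},
  ],
)

```text
time_s: 3.83
ee_pos: [388.7, 68.4, 244.8]
ee_rot: [-180.0, -0.0, 93.0]
force: [-0.6, 1.1, -1.1]
gripper_width: 0.6
gripper_force: 0.3
```

```bash
python3 -c "
from h import *
f=grab_frame('top');save(f,'top2.png',(200,150,430,400),2.3)
p=env.state()['ee_pos'][:2]-np.array([610.5,40.5]);print(np.hypot(*p))"
```

```text
223.62127289893274
```

View pics/top2.png

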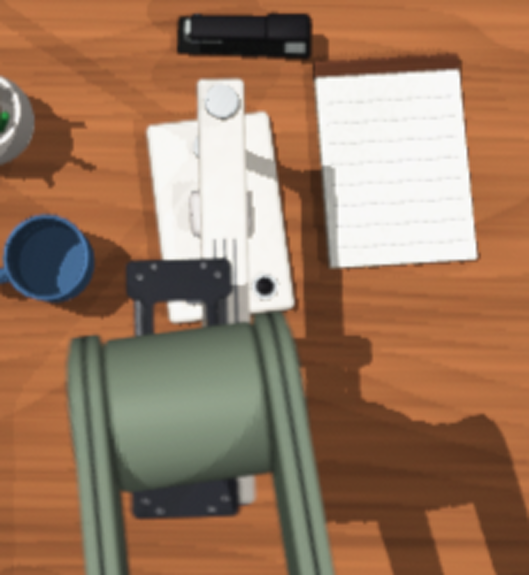

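The bar follows the finger and the base stays put. I continue the arc.

move_arm(
  plan=[
    {"tx": -0.88, "ty": -0.12, "tz": 0, "wx": 0, "wy": 0, "wz": -0.04},
    {"tx": -0.88, "ty": -0.12, "tz": 0, "wx": 0, "wy": 0, "wz": -0.04},
    {"tx": -0.88, "ty": -0.12, "tz": 0, "wx": 0, "wy": 0, "wz": -0.04},
    {"tx": -0.88, "ty": -0.12, "tz": 0, "wx": 0, "wy": 0, "wz": -0.04},
    {"tx": -0.88, "ty": -0.12, "tz": 0, "wx": 0, "wy": 0, "wz": -0.04},
    {"tx": -0.88, "ty": -0.12, "tz": 0, "wx": 0, "wy": 0, "wz": -0.04},
    {"tx": -0.88, "ty": -0.12, "tz": 0, "wx": 0, "wy": 0, "wz": -0.04},
    {"tx": -0.88, "ty": -0.12, "tz": 0, "wx": 0, "wy": 0, "wz": -0.04},
    {"tx": -0.88, "ty": -0.12, "tz": 0, "wx": 0, "wy": 0, "wz": -0.04},
    {"tx": -0.88, "ty": -0.12, "tz": 0, "wx": 0, "wy": 0, "wz": -0.04},
    {"tx": -0.88, "ty": -0.12, "tz": 0, "wx": 0, "wy": 0, "wz": -0.04},
    {"tx": -0.88, "ty": -0.12, "tz": 0, "wx": 0, "wy": 0, "wz": -0.04},
  ],
)

```text
time_s: 4.88
ee_pos: [403.2, -36.0, 244.7]
ee_rot: [-180.0, -0.0, 120.5]
force: [-0.7, -0.3, -0.5]
gripper_width: 0.5
gripper_force: 0.3
```

move_arm(
  plan=[
    {"tx": -0.88, "ty": -0.12, "tz": 0, "wx": 0, "wy": 0, "wz": -0.04},
    {"tx": -0.88, "ty": -0.12, "tz": 0, "wx": 0, "wy": 0, "wz": -0.04},
    {"tx": -0.88, "ty": -0.12, "tz": 0, "wx": 0, "wy": 0, "wz": -0.04},
    {"tx": -0.88, "ty": -0.12, "tz": 0, "wx": 0, "wy": 0, "wz": -0.04},
    {"tx": -0.88, "ty": -0.12, "tz": 0, "wx": 0, "wy": 0, "wz": -0.04},
    {"tx": -0.88, "ty": -0.12, "tz": 0, "wx": 0, "wy": 0, "wz": -0.04},
    {"tx": -0.88, "ty": -0.12, "tz": 0, "wx": 0, "wy": 0, "wz": -0.04},
    {"tx": -0.88, "ty": -0.12, "tz": 0, "wx": 0, "wy": 0, "wz": -0.04},
    {"tx": -0.88, "ty": -0.12, "tz": 0, "wx": 0, "wy": 0, "wz": -0.04},
    {"tx": -0.88, "ty": -0.12, "tz": 0, "wx": 0, "wy": 0, "wz": -0.04},
    {"tx": -0.88, "ty": -0.12, "tz": 0, "wx": 0, "wy": 0, "wz": -0.04},
    {"tx": -0.88, "ty": -0.12, "tz": 0, "wx": 0, "wy": 0, "wz": -0.04},
  ],
)

```text
time_s: 5.88
ee_pos: [464.4, -122.2, 244.7]
ee_rot: [-180.0, -0.0, 148.0]
force: [0.0, -0.2, 0.9]
gripper_width: 0.5
gripper_force: 0.3
```

```bash
python3 -c "
from h import *
f=grab_frame('top');save(f,'top3.png',(200,150,430,400),2.3)
p=env.state()['ee_pos'][:2]-np.array([610.5,40.5]);print(np.hypot(*p))"
```

```text
218.48088273998886
```

View pics/top3.png

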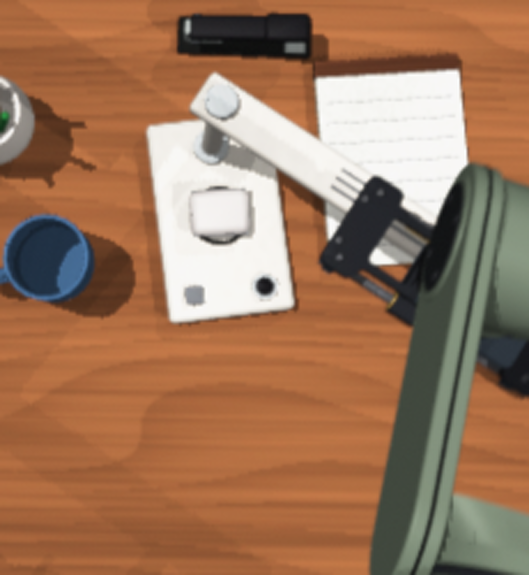

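move_arm(
  plan=[
    {"tx": -0.88, "ty": -0.12, "tz": 0, "wx": 0, "wy": 0, "wz": -0.04},
    {"tx": -0.88, "ty": -0.12, "tz": 0, "wx": 0, "wy": 0, "wz": -0.04},
    {"tx": -0.88, "ty": -0.12, "tz": 0, "wx": 0, "wy": 0, "wz": -0.04},
    {"tx": -0.88, "ty": -0.12, "tz": 0, "wx": 0, "wy": 0, "wz": -0.04},
    {"tx": -0.88, "ty": -0.12, "tz": 0, "wx": 0, "wy": 0, "wz": -0.04},
    {"tx": -0.88, "ty": -0.12, "tz": 0, "wx": 0, "wy": 0, "wz": -0.04},
    {"tx": -0.88, "ty": -0.12, "tz": 0, "wx": 0, "wy": 0, "wz": -0.04},
    {"tx": -0.88, "ty": -0.12, "tz": 0, "wx": 0, "wy": 0, "wz": -0.04},
    {"tx": -0.88, "ty": -0.12, "tz": 0, "wx": 0, "wy": 0, "wz": -0.04},
    {"tx": -0.44, "ty": -0.06, "tz": 0, "wx": 0, "wy": 0, "wz": -0.02},
    {"tx": -0.44, "ty": -0.06, "tz": 0, "wx": 0, "wy": 0, "wz": -0.02},
    {"tx": 0, "ty": 0, "tz": 0, "wx": 0, "wy": 0, "wz": 0},
  ],
)

```text
time_s: 6.93
ee_pos: [541.6, -165.6, 244.6]
ee_rot: [180.0, 0.0, 170.8]
force: [-0.1, 0.5, -0.2]
gripper_width: 0.2
gripper_force: 0.0
```

```bash
python3 -c "
from h import *
f=grab_frame('top');save(f,'top4.png',(260,150,460,300),4)
p=env.state()['ee_pos'][:2]-np.array([610.5,40.5]);r=np.hypot(*p);print(r,np.degrees(np.arctan2(p[1],p[0])+np.arcsin(35/r)))"
```

```text
217.27042846187723 -99.31522147867905
```

View pics/top4.png

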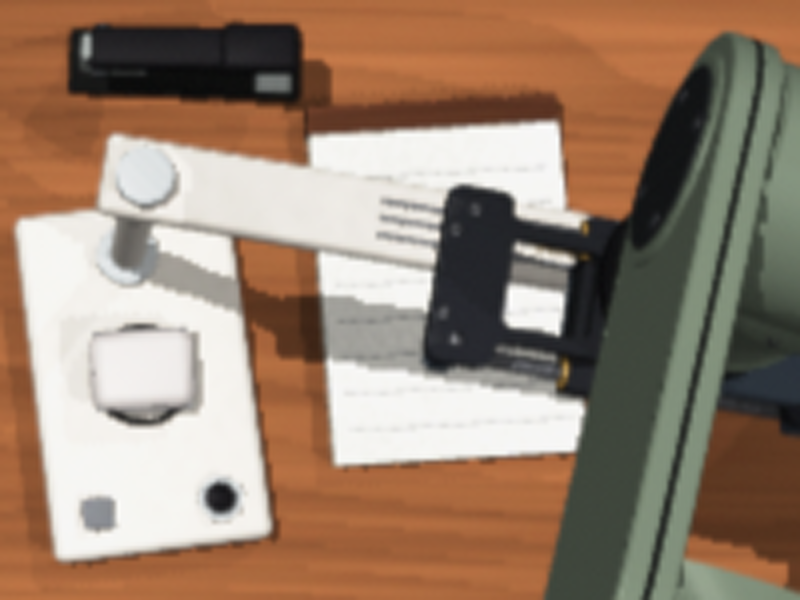

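The crop shows the bar's edges running (120,136)→(440,190) and (105,210)→(430,266). It is about 7° short of the target, and the base is still in place.

move_arm(
  plan=[
    {"tx": -0.66, "ty": -0.09, "tz": 0, "wx": 0, "wy": 0, "wz": -0.03},
    {"tx": -0.66, "ty": -0.09, "tz": 0, "wx": 0, "wy": 0, "wz": -0.03},
    {"tx": -0.44, "ty": -0.06, "tz": 0, "wx": 0, "wy": 0, "wz": -0.02},
    {"tx": -0.44, "ty": -0.06, "tz": 0, "wx": 0, "wy": 0, "wz": -0.02},
    {"tx": -0.22, "ty": -0.03, "tz": 0, "wx": 0, "wy": 0, "wz": -0.01},
    {"tx": -0.22, "ty": -0.03, "tz": 0, "wx": 0, "wy": 0, "wz": -0.01},
    {"tx": 0, "ty": 0, "tz": 0, "wx": 0, "wy": 0, "wz": 0},
    {"tx": 0, "ty": 0, "tz": 0, "wx": 0, "wy": 0, "wz": 0},
  ],
)

```text
time_s: 7.65
ee_pos: [567.0, -172.2, 244.7]
ee_rot: [180.0, 0.0, 177.6]
force: [-0.9, -0.6, 0.6]
gripper_width: 0.3
gripper_force: 0.0
```

move_arm(
  plan=[
    {"tx": 1, "ty": 0, "tz": 0, "wx": 0, "wy": 0, "wz": 0},
    {"tx": 2, "ty": 0, "tz": 0, "wx": 0, "wy": 0, "wz": 0},
    {"tx": 3, "ty": 0, "tz": 0, "wx": 0, "wy": 0, "wz": 0},
    {"tx": 4, "ty": 0, "tz": 0, "wx": 0, "wy": 0, "wz": 0},
    {"tx": 2, "ty": 0, "tz": 0, "wx": 0, "wy": 0, "wz": 0},
    {"tx": 0, "ty": 0, "tz": 0, "wx": 0, "wy": 0, "wz": 0},
  ],
)

```text
time_s: 8.15
ee_pos: [442.1, -166.6, 245.0]
ee_rot: [180.0, -0.2, 177.6]
force: [-0.1, 0.3, -0.4]
gripper_width: 0.5
gripper_force: 0.0
```

```bash
python3 -c "
from h import *
f=grab_frame('top');save(f,'top5.png',(260,150,460,300),4)
print(env.state()['ee_pos'])"
```

```text
[ 444.70793254 -167.03986541  245.2796816 ]
```

View pics/top5.png

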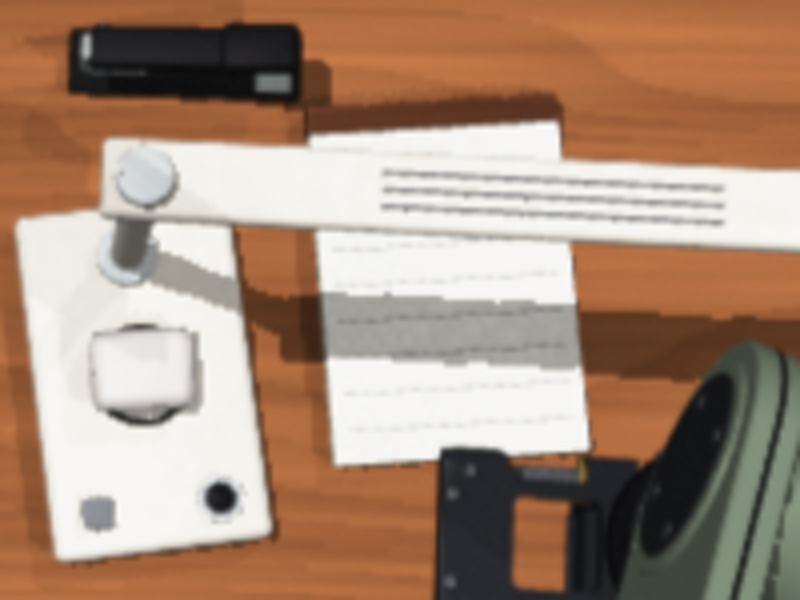

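```bash
python3 - <<'E'
from h import *
f=grab_frame("top"); c=lambda u,v,z: ray(f,260+u/4,150+v/4,z)[:2]
print("light",c(553,196,252),"pivot",c(147,176,260))
d=c(724,205,252)-c(382,189,252); print(np.degrees(np.arctan2(d[1],d[0])))
print("pad edges near",c(335,465,12),c(589,451,12),"far",c(308,110,12),c(558,95,12), "eye",c(220,497,23))
s=env.state(); print(s['ee_pos'],s['ee_rot'],s['qpos'])
E
```

```text
light [ 604.69425661 -149.77143905] pivot [609.10981321  39.27920214]
-91.67176081003679
pad edges near [491.46841645 -80.78100053] [ 501.98782424 -226.46100867] far [698.8422299  -65.36595081] [ 710.60758271 -212.45242691] eye [471.71713116 -14.21872753]
[ 446.33050273 -167.37167544  245.33215059] [-1.79979448e+02  9.16557375e-02  1.77615369e+02] [-2.19457237e+01  8.87471003e+00  1.00605817e+02  1.20162167e-02
  7.04262266e+01 -1.09565093e+02]
```

The light is within about 5 mm of over the pad's middle. Next I go over the eye.

move_arm(
  plan=[
    {"tx": -0.3, "ty": 2.2, "tz": 0, "wx": 0, "wy": 0, "wz": 0},
    {"tx": -0.3, "ty": 2.2, "tz": 0, "wx": 0, "wy": 0, "wz": 0},
    {"tx": -0.3, "ty": 2.2, "tz": 0, "wx": 0, "wy": 0, "wz": 0},
    {"tx": -0.3, "ty": 2.2, "tz": 0, "wx": 0, "wy": 0, "wz": 0},
    {"tx": -0.3, "ty": 2.2, "tz": 0, "wx": 0, "wy": 0, "wz": 0},
    {"tx": -0.3, "ty": 2.2, "tz": 0, "wx": 0, "wy": 0, "wz": 0},
    {"tx": -0.2, "ty": 2.2, "tz": 0, "wx": 0, "wy": 0, "wz": 0},
    {"tx": 0, "ty": 0, "tz": 0, "wx": 0, "wy": 0, "wz": 0},
    {"tx": 0, "ty": 0, "tz": 0, "wx": 0, "wy": 0, "wz": 0},
    {"tx": 0, "ty": 0, "tz": 0, "wx": 0, "wy": 0, "wz": 0},
  ],
)

```text
time_s: 9.08
ee_pos: [473.9, -14.6, 244.6]
ee_rot: [-180.0, 0.0, 177.7]
force: [1.4, -0.8, 0.3]
gripper_width: 0.8
gripper_force: 0.0
```

move_arm(
  plan=[
    {"tx": 0, "ty": 0, "tz": 2, "wx": 0, "wy": 0, "wz": 0},
    {"tx": 0, "ty": 0, "tz": 2, "wx": 0, "wy": 0, "wz": 0},
    {"tx": 0, "ty": 0, "tz": 2, "wx": 0, "wy": 0, "wz": 0},
    {"tx": 0, "ty": 0, "tz": 2, "wx": 0, "wy": 0, "wz": 0},
    {"tx": 0, "ty": 0, "tz": 2, "wx": 0, "wy": 0, "wz": 0},
    {"tx": 0, "ty": 0, "tz": 2, "wx": 0, "wy": 0, "wz": 0},
    {"tx": 0, "ty": 0, "tz": 2, "wx": 0, "wy": 0, "wz": 0},
    {"tx": 0, "ty": 0, "tz": 2, "wx": 0, "wy": 0, "wz": 0},
    {"tx": 0, "ty": 0, "tz": 1.3, "wx": 0, "wy": 0, "wz": 0},
    {"tx": 0, "ty": 0, "tz": 0.7, "wx": 0, "wy": 0, "wz": 0},
    {"tx": 0, "ty": 0, "tz": 0, "wx": 0, "wy": 0, "wz": 0},
    {"tx": 0, "ty": 0, "tz": 0, "wx": 0, "wy": 0, "wz": 0},
  ],
)

```text
time_s: 10.08
ee_pos: [473.8, -14.9, 64.9]
ee_rot: [-180.0, 0.0, 177.6]
force: [0.6, -0.3, 0.3]
gripper_width: 0.6
gripper_force: 0.0
```

move_arm(
  plan=[
    {"tx": 0, "ty": 0, "tz": 0, "wx": 0, "wy": 0, "wz": 0},
    {"tx": 0, "ty": 0, "tz": 0, "wx": 0, "wy": 0, "wz": 0},
    {"tx": 0, "ty": 0, "tz": 0, "wx": 0, "wy": 0, "wz": 0},
    {"tx": 0, "ty": 0, "tz": 0, "wx": 0, "wy": 0, "wz": 0},
    {"tx": 0, "ty": 0, "tz": 0, "wx": 0, "wy": 0, "wz": 0},
    {"tx": 0, "ty": 0, "tz": 0, "wx": 0, "wy": 0, "wz": 0},
    {"tx": 0, "ty": 0, "tz": 0, "wx": 0, "wy": 0, "wz": 0},
    {"tx": 0, "ty": 0, "tz": 0, "wx": 0, "wy": 0, "wz": 0},
    {"tx": 0, "ty": 0, "tz": 0, "wx": 0, "wy": 0, "wz": 0},
    {"tx": 0, "ty": 0, "tz": 0, "wx": 0, "wy": 0, "wz": 0},
    {"tx": 0, "ty": 0, "tz": 0, "wx": 0, "wy": 0, "wz": 0},
    {"tx": 0, "ty": 0, "tz": 0, "wx": 0, "wy": 0, "wz": 0},
  ],
)

```text
time_s: 11.08
ee_pos: [473.4, -14.3, 64.7]
ee_rot: [180.0, -0.0, 177.7]
force: [-0.4, 0.5, -0.5]
gripper_width: 0.8
gripper_force: 0.0
```

move_arm(
  plan=[
    {"tx": 0, "ty": 0, "tz": 0, "wx": 0, "wy": 0, "wz": 0},
    {"tx": 0, "ty": 0, "tz": 0, "wx": 0, "wy": 0, "wz": 0},
    {"tx": 0, "ty": 0, "tz": 0, "wx": 0, "wy": 0, "wz": 0},
    {"tx": 0, "ty": 0, "tz": 0, "wx": 0, "wy": 0, "wz": 0},
    {"tx": 0, "ty": 0, "tz": 0, "wx": 0, "wy": 0, "wz": 0},
    {"tx": 0, "ty": 0, "tz": 0, "wx": 0, "wy": 0, "wz": 0},
    {"tx": 0, "ty": 0, "tz": 0, "wx": 0, "wy": 0, "wz": 0},
    {"tx": 0, "ty": 0, "tz": 0, "wx": 0, "wy": 0, "wz": 0},
    {"tx": 0, "ty": 0, "tz": 0, "wx": 0, "wy": 0, "wz": 0},
    {"tx": 0, "ty": 0, "tz": 0, "wx": 0, "wy": 0, "wz": 0},
    {"tx": 0, "ty": 0, "tz": 0, "wx": 0, "wy": 0, "wz": 0},
    {"tx": 0, "ty": 0, "tz": 0, "wx": 0, "wy": 0, "wz": 0},
  ],
)

```text
time_s: 12.08
ee_pos: [473.4, -14.3, 64.7]
ee_rot: [180.0, -0.0, 177.7]
force: [-0.5, 0.1, 0.5]
gripper_width: 0.4
gripper_force: 0.0
```

move_arm(
  plan=[
    {"tx": 0, "ty": 0, "tz": 0, "wx": 0, "wy": 0, "wz": 0},
    {"tx": 0, "ty": 0, "tz": 0, "wx": 0, "wy": 0, "wz": 0},
    {"tx": 0, "ty": 0, "tz": 0, "wx": 0, "wy": 0, "wz": 0},
    {"tx": 0, "ty": 0, "tz": 0, "wx": 0, "wy": 0, "wz": 0},
    {"tx": 0, "ty": 0, "tz": 0, "wx": 0, "wy": 0, "wz": 0},
    {"tx": 0, "ty": 0, "tz": 0, "wx": 0, "wy": 0, "wz": 0},
  ],
)

```text
time_s: 12.58
ee_pos: [473.4, -14.3, 64.7]
ee_rot: [180.0, 0.0, 177.7]
force: [0.3, -0.4, -0.6]
gripper_width: 0.3
gripper_force: 0.0
```

```bash
python3 -c "
from h import *
f=grab_frame('scene');save(f,'scene6.png',(130,80,400,320),2.2)
print(env.state()['ee_pos'])"
```

```text
[473.38977344 -14.31458628  64.73373047]
```

View pics/scene6.png

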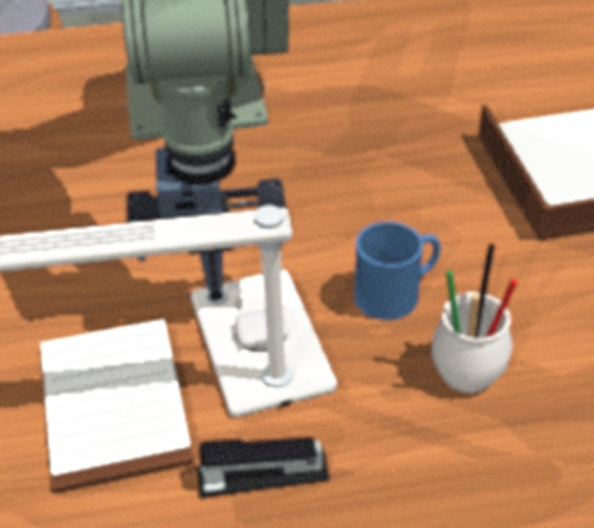

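The fingers are over the eye without touching it, and the hold has lasted 2.5 s. Now I draw away.

move_arm(
  plan=[
    {"tx": 0, "ty": 0, "tz": -2, "wx": 0, "wy": 0, "wz": 0},
    {"tx": 0, "ty": 0, "tz": -3, "wx": 0, "wy": 0, "wz": 0},
    {"tx": 0, "ty": 0, "tz": -3, "wx": 0, "wy": 0, "wz": 0},
    {"tx": 0, "ty": 0, "tz": -3, "wx": 0, "wy": 0, "wz": 0},
    {"tx": 0, "ty": 0, "tz": -3, "wx": 0, "wy": 0, "wz": 0},
    {"tx": 0, "ty": 0, "tz": -3, "wx": 0, "wy": 0, "wz": 0},
    {"tx": 2, "ty": 0, "tz": 0, "wx": 0, "wy": 0, "wz": 0},
    {"tx": 3, "ty": 0, "tz": 0, "wx": 0, "wy": 0, "wz": 0},
    {"tx": 3, "ty": 0, "tz": 0, "wx": 0, "wy": 0, "wz": 0},
    {"tx": 3, "ty": 0, "tz": 0, "wx": 0, "wy": 0, "wz": 0},
    {"tx": 1, "ty": 0, "tz": 0, "wx": 0, "wy": 0, "wz": 0},
    {"tx": 0, "ty": 0, "tz": 0, "wx": 0, "wy": 0, "wz": 0},
  ],
)

```text
time_s: 13.63
ee_pos: [351.4, -9.3, 234.9]
ee_rot: [180.0, 0.0, 177.7]
force: [0.0, 0.5, -0.5]
gripper_width: 0.4
gripper_force: 0.0
```

move_arm(
  plan=[
    {"tx": 0, "ty": 0, "tz": 0, "wx": 0, "wy": 0, "wz": 0},
    {"tx": 0, "ty": 0, "tz": 0, "wx": 0, "wy": 0, "wz": 0},
    {"tx": 0, "ty": 0, "tz": 0, "wx": 0, "wy": 0, "wz": 0},
    {"tx": 0, "ty": 0, "tz": 0, "wx": 0, "wy": 0, "wz": 0},
  ],
)

```text
time_s: 13.97
ee_pos: [354.6, -9.5, 234.6]
ee_rot: [180.0, -0.0, 177.7]
force: [0.7, -1.1, 0.5]
gripper_width: 0.5
gripper_force: 0.0
```

```bash
python3 -c "
from h import *
f=grab_frame('top')
g=grab_frame('scene')
a=cv2.resize(f['color'][150:300,260:460],(780,585))
b=cv2.resize(g['color'][160:310,140:340],(780,585))
cv2.imwrite('pics/fin.png',cv2.resize(np.hstack([a,b]),(800,300))[...,::-1])
old=cv2.imread('pics/top5.png')[...,::-1]; old=cv2.resize(old,(200,150)).astype(int)
n=f['color'][150:300,260:460].astype(int)
for nm,(x0,y0,x1,y1) in dict(pad=(90,93,140,110),slots=(96,42,180,56),eye=(48,115,64,134)).items(): print(nm,old[y0:y1,x0:x1].mean((0,1)),n[y0:y1,x0:x1].mean((0,1)))
"
```

```text
pad [244.42823529 243.85411765 241.62823529] [246.75529412 246.19411765 244.30117647]
slots [219.18622449 217.41496599 213.47534014] [223.12840136 221.51870748 217.79591837]
eye [204.26973684 203.02302632 200.13486842] [207.30921053 206.25657895 203.70065789]
```

View pics/fin.png

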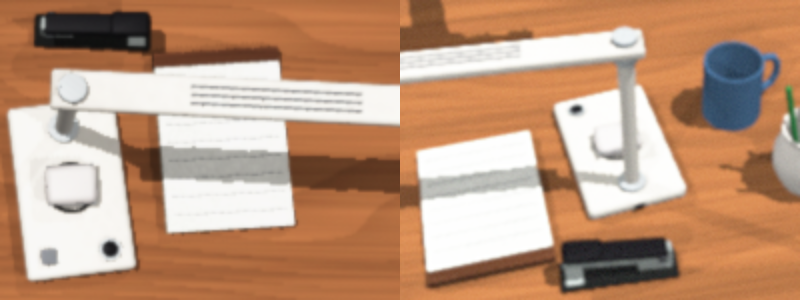

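The bar is still over the pad and everything else is in place. The renderer shows no light either way, but the hold was well inside the sensor's limits.

```bash
python3 -c "
from h import *
print(env.job_done())"
```

```text
the job is handed in; nothing more can be done
None
```

I swung the lit part of the bar to within about 5 mm of the pad's middle, then held a fingertip about 2 cm above the eye for 2.5 s, drew the hand away and handed the job in; the pictures don't show whether the light is on, but nothing else on the desk appears to have moved.

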